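# Close up the sliding bookend

## Task

Close up the little book rack: press the locking button on top of the sliding bookend and, keeping it held down all the way, push the bookend along the rack to its end stop against the row of books. Then let the button spring up so that the bookend is locked there, and move clear. Work only from on top of the button with the fingertips: do not reach the fingers down round the bookend, do not grasp or lift anything, and leave the stamp, jar, mug and tape roll where they stand.

Things in the scene. Friction and masses are not known exactly. Their poses are not given: they have to be found in the camera images.
- rack: Book rack fixed to the table: plywood board 150 x 470 x 18 mm with a guide channel. Origin on the table under the channel; y along the channel (board y -180 to 290 mm), x across, z up. The bookend slides to +y, towards a fixed row of books (y 113 to 256 mm, up to 140 mm above the table) before a grey end plate (168 mm high). Yaw varies.
- bookend (a joint): Travel (m) of the bookend to rack +y: starts between 0 and 0.09; 0.18 = end stop, against the first book. Its centre is at rack x 0, y = -0.100 + travel. With the lock button up it is locked where it stands (holds over 20 N); with it down it slides with 1 to 3 N. Moving it with the button less than 2 mm down counts as forcing the lock.
- bookend_foot (a point): Centre of the foot of the sliding bookend, 20 mm above the table, axes as the rack's: a grey steel block 100 mm across (x), 64 mm thick (y), its flat top 133 mm above the table. It cannot be lifted off.
- lock_button (a joint): How far (m) the lock button is pressed down: 0 up (locked), 0.008 fully down. It yields gradually, about 3 N half-way, where the lock lets go, and about 5 N fully down; it springs up when let go.
- button_top (a point): Centre of the top face of the lock button (moves with it): a flat, ribbed black pad in the middle of the bookend's top, 50 mm (rack x) by 40 mm (rack y). Its face is 144.5 mm above the table when up, 136.5 mm when fully down. Nothing stands higher around it but the end plate. A fingertip pressing it down carries the bookend along by friction.
- stamp: Bystander, loose: wooden hand stamp, block 58 x 32 mm with a turned handle, 80 mm high, origin at the centre of its underside.
- jar: Bystander, loose: clear jar with white lid, 56 mm across, 75 mm high, origin at the centre of its underside.
- mug: Bystander, loose: white mug, 74 mm across plus handle, 85 mm high, origin at the centre of its underside.
- tape: Bystander, loose: cardboard-coloured roll of tape lying flat, 72 mm across, 22 mm high, origin at the centre of its underside.

How it is judged:
On the way, in this order (a step that is already met when the one before it is completed fails the run):
1. the lock button is pressed down (at least 4 mm) before the bookend is at its stop (value of joint lock_button above 0.004 m and value of joint bookend below 0.12 m), for 0.1 s.
2. the bookend reaches its end stop (within 4 mm) with the button still held down (value of joint bookend above 0.176 m and value of joint lock_button above 0.002 m), for 0.1 s.
At the end, for the whole second after the job is handed in: The bookend is at rest within 4 mm of its end stop and the lock button is up again (less than 1 mm down) (value of joint bookend above 0.176 m and value of joint lock_button below 0.001 m and velocity of joint bookend between -0.005 and 0.005 m/s); the robot touches nothing.
It fails at once if the bookend is forced along while its button is not held down (less than 2 mm) (value of joint lock_button below 0.002 m and (velocity of joint bookend above 0.01 m/s or velocity of joint bookend below -0.01 m/s)).
It fails at once if a bystander is moved more than 20 mm or lifted (distance of any of stamp, jar, mug, tape from where it was at the start of the episode above 0.02 m or height (world z) of any of stamp, jar, mug, tape above 0.01 m).
It fails at once if the fingers straddle the bookend as if to grasp it (the point between the pads comes lower than the button's face, within 30 mm of its centre) (z of the grasp point in the frame of button_top below 0 m and horizontal distance between the grasp point and button_top below 0.03 m).
It also fails if it takes over 37 s, if anything falls off the work surface, if the arm or the gripper's body presses on something with over 40 N, if the wrist force passes 120 N, or if a joint passes its speed limit or range.

## Robot

A 6-joint arm with a two-finger parallel gripper is mounted at the origin on the work surface. World frame = base frame: x ahead of the robot, y to its left, z up, the work surface at z = 0. Lengths are in m, angles in rad, forces in N, time in s.
With the tool pointing down it reaches from about 0.375 to 0.925 m from the base axis. Payload 5.7 kg.
Tool frame: the origin (TCP) lies on the centre line of the jaws, within the pads' length; the fingertips stand 14 mm ahead of it and the grasp point (between the pads) lies 5 mm behind it (ctrl.tip_reach is the distance from the TCP to the fingertips, in m); z points along the fingers, y is the line along which they close (so a half turn about z gives the same grasp; the last joint's range is limited). The gripper opens to 88 mm and grips with 3 to 60 N. Pads are 20 mm wide; open, the fingers measure 115 mm over their backs; the gripper's body (75 mm by 178 mm) begins 61 mm behind the grasp point.
Start: joints at [0.989, 0.359, 1.51, -0, 1.272, -0.115], TCP at [0.27, 0.536, 0.237] pointing down, gripper open.
Joint ranges: [-2.97, 2.97], [-1.01, 2.36], [0.21, 2.38], [-0.96, 4.11], [0.2, 2.71], [-2.98, 2.98]. Speed limits (rad/s): [2.39, 2.39, 3.14, 3.14, 3.14, 3.14].

## Interface

Orientations are given as a rotation vector (axis times angle).
In Python, from station import ctrl gives the robot as it stands. The module is installed in compiled form; this text tells all that it offers.
- The arm moves only by the tool move_arm, never from a script. Its argument "moves" is a list of rows, each a list of 2 entries, a list of its own where there are three numbers: the shift along the tool's x, y, z each as a share of 0.4 m, from -1 to 1, then the turn about the tool's z as a share of 30 degrees, from -1 to 1. A call has 1 to 12 rows; each row is the pose to reach, as a shift and turn from the pose commanded when the call began, along the tool's axes at that moment; what a row does not reach only later rows make up. A row lasts 1/10 s, in which the tool goes at most 50 mm and 8.59 degrees, less where a joint would pass 70% of its speed; a pose out of reach is approached as far as the arm can. A call with a number of a shift or a turn outside -1 to 1 is refused whole. A call with a gripper value outside its range is refused whole. "gripper" is the closure, from -1 (fully open) to 1 (shut), set as the call begins (left out, the last holds). The fingers move at their own pace and stop on an object; "force" is the grip in N (left out, the last holds). Time passes only in rows, so rows that repeat a pose let the fingers close. It gives the time, the measured TCP pose, the force, the opening and the grip force at its end, in the units of the state.
- ctrl.read_state(): the state, without advancing time (a new reading comes with each control period).
- ctrl.grab_frame(name): name is "scene" or "top" or "wrist"; returns a dict with "img" (400x640x3 uint8, red, green, blue), "fx", "fy", "cx", "cy" (pixels), "T" (4x4, takes a point from camera to world coordinates). Camera axes: x right, y down, z forward; pixel columns grow to the right and rows downward; lengths in m; the calibration is good to about 2 mm. A picture is of the moment at which its call begins. There is no depth.
- ctrl.hand_in(): hands the job in; it is judged then, once.
The state is a dict: "t": time; "joints": joint angles; "qvel": joint speeds; "effort": joint torques, N m; "position": TCP position; "orientation": TCP orientation; "wrist_force": force on the tool from outside, world axes, zero at the start; "torque": the same for the moment, N m; "finger_gap": opening from 0.0 (shut) to 1.0 (fully open); "gripper_force": force on a finger pad.
Only numpy, scipy, OpenCV 4.12 (cv2) and the standard library are available. Lean on these libraries where they do the work, as an engineer would, in place of code of your own. Each camera call takes 0.05 s, during which the arm holds its last target. There are 200 camera calls.

## Working session

There is one attempt and no reset: what is moved stays moved. The work goes in short steps, Python scripts to look and compute and a tool call to move; the robot and the scene stay as the last step left them, time stands still between calls to the robot, and variables do not carry over. Pictures are saved under pics/ and viewed, at most 10 in all, crops included, and the job is handed in when it is done.

Besides the shell and the picture viewer there is one more tool, called by a JSON object that holds its "name" and its "arguments", one argument or row to a line. move_arm: Moves the arm, as the interface text tells. Its arguments: {"type":"object","properties":{"moves":{"type":"array"},"gripper":{"type":"number"},"force":{"type":"number"}},"required":["moves"]}

```bash
mkdir -p pics
python3 - <<'E'
from station import ctrl
import cv2,numpy as np
s=ctrl.read_state();print(s['t'],s['position'],s['orientation'],s['finger_gap'],ctrl.tip_reach)
for n in("scene","top"):
    f=ctrl.grab_frame(n);cv2.imwrite(f"pics/{n}0.png",f["img"][:,:,::-1]);np.savez(f"pics/{n}0.npz",**f);print(n,f["fx"],f["fy"],f["cx"],f["cy"],np.round(f["T"],4).tolist())
E
```

```text
0.0 [0.26967266 0.53524238 0.2358148 ] [-7.26404813e-01 -3.05584491e+00  2.71727127e-03] 0.9968664580991107 0.014
scene 458.8448919089732 458.8448919089732 322.7472310366863 202.10024596439848 [[-0.6025, 0.6907, -0.3999, 1.0113], [0.798, 0.5153, -0.3124, 0.4225], [-0.0098, -0.5074, -0.8617, 1.0188], [0.0, 0.0, 0.0, 1.0]]
top 375.13718919542225 375.13718919542225 322.83599222962204 205.42317293179607 [[-0.0229, -0.9881, 0.1523, 0.519], [-0.9986, 0.0153, -0.0512, 0.1249], [0.0483, -0.1533, -0.987, 0.8042], [0.0, 0.0, 0.0, 1.0]]
```

View pics/top0.png

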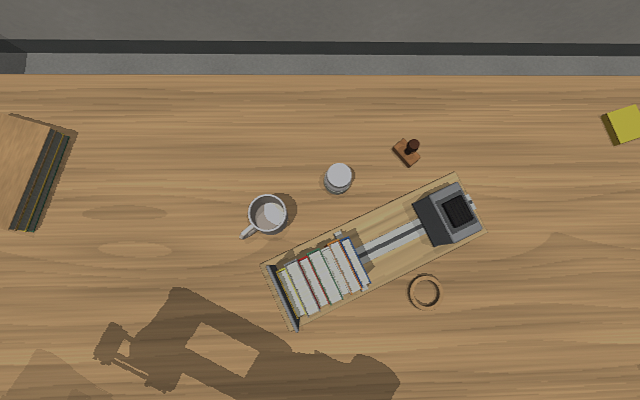

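View pics/scene0.png

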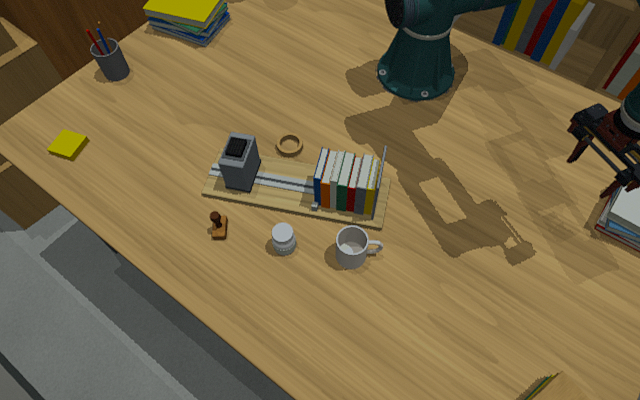

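The top view shows the black button at about (459,210) on the grey bookend. The board runs from corners (455,171)/(485,232) down-left to the end plate at (260,263)/(297,331). In the scene view the button is at about (237,147).

```bash
cat > h.py <<'E'
import cv2,numpy as np
def cast(f,uv,z):
    uv=np.atleast_2d(uv).astype(float);T=f["T"]
    d=np.c_[(uv[:,0]-f["cx"])/f["fx"],(uv[:,1]-f["cy"])/f["fy"],np.ones(len(uv))]@T[:3,:3].T
    return T[:3,3]+d*((z-T[2,3])/d[:,2])[:,None]
def button(f,box,thr=45):
    x0,y0,x1,y1=box;m=(f["img"][y0:y1,x0:x1].max(2)<thr).astype(np.uint8)
    cs=cv2.findContours(m,cv2.RETR_EXTERNAL,cv2.CHAIN_APPROX_NONE)[0]
    c=max(cs,key=cv2.contourArea);r=cv2.minAreaRect(c);return cv2.boxPoints(r)+[x0,y0],cv2.contourArea(c)
E
python3 - <<'E'
from h import *
t=np.load("pics/top0.npz");s=np.load("pics/scene0.npz")
for f,b in((t,(435,185,480,235)),(s,(222,132,254,162))):
    p,a=button(f,b);w=cast(f,p,.1445);print(a,p.round().tolist(),w.mean(0).round(4),np.linalg.norm(np.diff(w,axis=0),axis=1).round(3))
w=cast(t,[(455,171),(485,232),(260,263),(297,331)],.018);print(w.round(3))
for i,j in((0,2),(1,3)):
    d=w[j]-w[i];print(np.degrees(np.arctan2(d[1],d[0])),np.hypot(*d[:2]))
import numpy as n
o=cv2.resize(t["img"][160:260,400:500,::-1],(500,500),interpolation=cv2.INTER_NEAREST);cv2.imwrite("pics/crop.png",o)
E
```

```text
577.0 [[441.0, 204.0], [461.0, 193.0], [474.0, 218.0], [454.0, 229.0]] [ 0.6066 -0.1526  0.1445] [0.042 0.051 0.042]
294.0 [[224.0, 154.0], [232.0, 134.0], [248.0, 140.0], [240.0, 160.0]] [ 0.6074 -0.1532  0.1445] [0.061 0.044 0.061]
[[ 0.712 -0.208  0.018]
 [ 0.577 -0.263  0.018]
 [ 0.522  0.216  0.018]
 [ 0.385  0.142  0.018]]
114.10626475205233 0.4645068945290449
115.34587905188445 0.4479376884350623
```

View pics/crop.png

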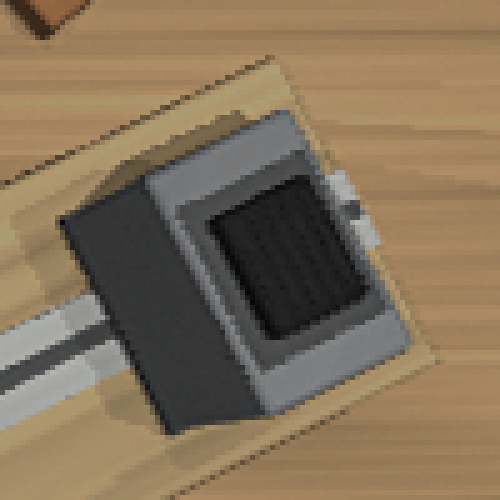

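The crop shows the button centred at (458,211) in full-frame pixels. Its long side lies across the rack, and the push direction is about 114.6° in world axes.

```bash
cat >> h.py <<'E'
from scipy.spatial.transform import Rotation as R
def shift(s,goal):
    return (R.from_rotvec(s["orientation"]).inv().apply(np.array(goal)-s["position"])/.4).round(4)
E
python3 - <<'E'
from h import *
from station import ctrl
s=ctrl.read_state();print(shift(s,[.606,-.152,.2358]),R.from_rotvec(s["orientation"]).as_matrix().round(3).tolist())
E
```

```text
[-1.5241 -1.1561  0.0019] [[-0.893, 0.45, -0.001], [0.45, 0.893, -0.001], [0.0, -0.002, -1.0]]
```

{"name": "move_arm", "arguments": {
  "moves": [
    [[-0.04, -0.03, 0], 0],
    [[-0.12, -0.09, 0], 0],
    [[-0.2, -0.15, 0], 0],
    [[-0.28, -0.21, 0], 0],
    [[-0.36, -0.27, 0], 0],
    [[-0.44, -0.335, 0], 0],
    [[-0.52, -0.395, 0], 0],
    [[-0.6, -0.455, 0], 0],
    [[-0.68, -0.515, 0], 0],
    [[-0.74, -0.56, 0], 0],
    [[-0.762, -0.578, 0], 0],
    [[-0.762, -0.578, 0], 0]
  ],
  "gripper": 1,
  "force": 20
}}

```text
t: 1.3
position: [0.4382, 0.1906, 0.2365]
orientation: [-0.731, -3.055, 0.001]
wrist_force: [0.1, 0.9, 0.1]
finger_gap: 0.004
gripper_force: 0.0
```

{"name": "move_arm", "arguments": {
  "moves": [
    [[-0.04, -0.03, 0], 0],
    [[-0.12, -0.09, 0], 0],
    [[-0.2, -0.15, 0], 0],
    [[-0.28, -0.21, 0], 0],
    [[-0.36, -0.27, 0], 0],
    [[-0.44, -0.335, 0], 0],
    [[-0.52, -0.395, 0], 0],
    [[-0.6, -0.455, 0], 0],
    [[-0.68, -0.515, 0], 0],
    [[-0.74, -0.56, 0], 0],
    [[-0.762, -0.578, 0], 0],
    [[-0.762, -0.578, 0], 0]
  ]
}}

```text
t: 2.5
position: [0.6065, -0.1513, 0.2362]
orientation: [-0.727, -3.055, -0.001]
wrist_force: [-0.4, 0.5, -0.8]
finger_gap: 0.003
gripper_force: 0.0
```

Run:
```python
from h import *
from station import ctrl
f=ctrl.grab_frame("wrist");cv2.imwrite("pics/w1.png",f["img"][:,:,::-1]);np.savez("pics/w1.npz",**f)
s=ctrl.read_state();print(s["t"],s["position"],s["wrist_force"],s["finger_gap"],f["T"].round(3).tolist(),f["fx"],f["cx"],f["cy"])
```

```text
2.55 [ 0.60584238 -0.15013629  0.2361937 ] [-0.11986174  0.31971749 -0.53580313] 0.007738106317066603 [[0.451, 0.865, 0.219, 0.546], [0.892, -0.437, -0.11, -0.122], [0.0, 0.245, -0.969, 0.384], [0.0, 0.0, 0.0, 1.0]] 324.8460625988498 314.8929662628028 200.82160537054514
```

View pics/w1.png

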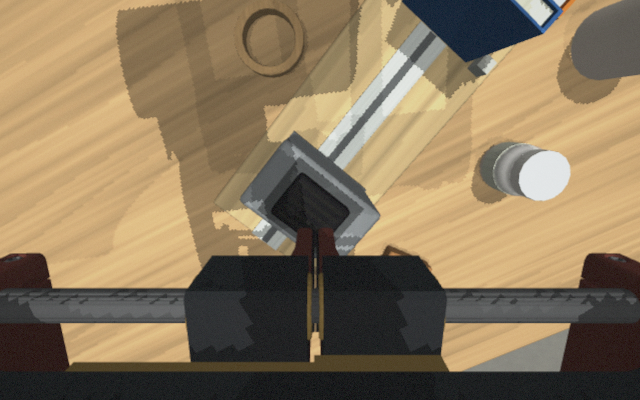

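The wrist view shows the button corners: left (270,205), top (300,172), right (350,208). The groove centre line runs from about (330,160) to (437,33).

Run:
```python
from h import *
from station import ctrl
f=np.load("pics/w1.npz")
w=cast(f,[(270,205),(300,172),(350,208)],.1445);c=(w[0]+w[2])/2;print(c,np.linalg.norm(np.diff(w,axis=0),axis=1))
e=w[2]-w[1];print("btn long edge deg",np.degrees(np.arctan2(e[1],e[0])), )
g=cast(f,[(330,160),(437,33)],.016);d=g[1]-g[0];print("groove",np.degrees(np.arctan2(d[1],d[0])))
s=ctrl.read_state()
Rm=R.from_rotvec(s["orientation"])
for a in (114,115,116):
  u=np.array([np.cos(np.radians(a)),np.sin(np.radians(a)),0]);print(a,"travel .1m in shares",Rm.inv().apply(u*.1/.4).round(4))
print(shift(s,[.606,-.152,.1645]))
```

```text
[ 0.60256244 -0.15415613  0.1445    ] [0.03442433 0.04707071]
btn long edge deg 26.962669044056998
groove 113.44466807848406
114 travel .1m in shares [0.1936 0.1582 0.0004]
115 travel .1m in shares [0.1963 0.1548 0.0004]
116 travel .1m in shares [0.199  0.1514 0.0004]
[-0.0027 -0.0041  0.1792]
```

{"name": "move_arm", "arguments": {
  "moves": [
    [[0, -0.005, 0.06], 0],
    [[0, -0.005, 0.12], 0],
    [[0, -0.005, 0.17], 0],
    [[0, -0.005, 0.185], 0],
    [[0, -0.005, 0.19], 0],
    [[0, -0.005, 0.195], 0],
    [[0, -0.005, 0.2], 0],
    [[0, -0.005, 0.205], 0],
    [[0, -0.005, 0.21], 0],
    [[0, -0.005, 0.213], 0],
    [[0, -0.005, 0.213], 0],
    [[0, -0.005, 0.213], 0]
  ]
}}

```text
t: 3.75
position: [0.6062, -0.1534, 0.1519]
orientation: [0.727, 3.055, 0.0]
wrist_force: [2.5, 1.6, 5.1]
finger_gap: 0.007
gripper_force: 2.3
```

{"name": "move_arm", "arguments": {
  "moves": [
    [[0, 0, 0.004], 0],
    [[0, 0, 0.007], 0],
    [[0, 0, 0.007], 0],
    [[0, 0, 0.007], 0]
  ]
}}

```text
t: 4.15
position: [0.6067, -0.1543, 0.1507]
orientation: [0.726, 3.053, -0.002]
wrist_force: [0.2, 1.5, 14.1]
finger_gap: 0.002
gripper_force: 7.3
```

{"name": "move_arm", "arguments": {
  "moves": [
    [[0.005, 0.004, 0], 0],
    [[0.015, 0.012, 0], 0],
    [[0.027, 0.022, 0], 0],
    [[0.039, 0.031, 0], 0],
    [[0.051, 0.041, 0], 0],
    [[0.063, 0.05, 0], 0],
    [[0.075, 0.06, 0], 0],
    [[0.087, 0.069, 0], 0],
    [[0.095, 0.076, 0], 0],
    [[0.098, 0.078, 0], 0],
    [[0.098, 0.078, 0], 0]
  ]
}}

```text
t: 5.25
position: [0.586, -0.1087, 0.1506]
orientation: [0.725, 3.052, -0.002]
wrist_force: [-0.1, -0.6, 14.6]
finger_gap: 0.005
gripper_force: 7.3
```

Run:
```python
from h import *
from station import ctrl
f=ctrl.grab_frame("wrist");cv2.imwrite("pics/w2.png",f["img"][:,:,::-1]);np.savez("pics/w2.npz",**f)
s=ctrl.read_state();print(s["t"],s["position"],s["wrist_force"])
```

```text
5.3 [ 0.58600739 -0.10873636  0.15062214] [-0.19680297  0.06534708 14.96774548]
```

View pics/w2.png

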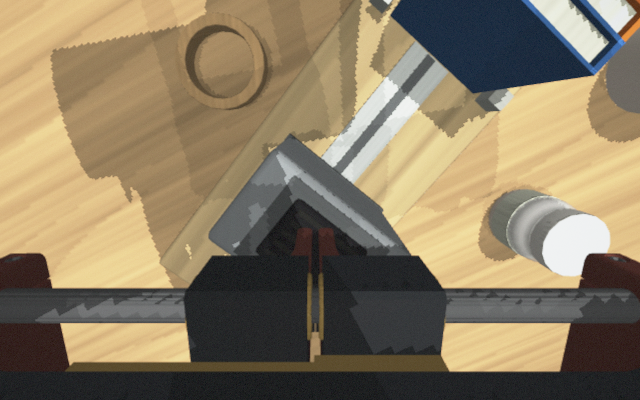

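The fingertips at (315,232) are still on the pad, with its front corner at (300,200). The bookend's front-left top corner is at (288,137). I'll compare against the first wrist frame.

Run:
```python
from h import *
a=np.load("pics/w1.npz");b=np.load("pics/w2.npz")
p=cast(a,[(293,133),(300,172)],.133);q=cast(b,[(288,137),(300,200)],.133)
p[1]=cast(a,[(300,172)],.1445)[0];q[1]=cast(b,[(300,200)],.1365)[0]
print(p,q,q-p,np.linalg.norm(q-p,axis=1))
```

```text
[[ 0.54802859 -0.14102508  0.133     ]
 [ 0.57547107 -0.14873772  0.1445    ]] [[ 0.52749724 -0.09508645  0.133     ]
 [ 0.55836874 -0.1041631   0.1365    ]] [[-0.02053135  0.04593863  0.        ]
 [-0.01710233  0.04457462 -0.008     ]] [0.05031793 0.04840854]
```

The bookend follows the fingertips (50 mm of travel). I'll continue.

{"name": "move_arm", "arguments": {
  "moves": [
    [[0.01, 0.008, 0], 0],
    [[0.029, 0.023, 0], 0],
    [[0.049, 0.039, 0], 0],
    [[0.068, 0.054, 0], 0],
    [[0.088, 0.07, 0], 0],
    [[0.107, 0.086, 0], 0],
    [[0.127, 0.101, 0], 0],
    [[0.146, 0.117, 0], 0],
    [[0.166, 0.132, 0], 0],
    [[0.18, 0.144, 0], 0],
    [[0.186, 0.148, 0], 0],
    [[0.186, 0.148, 0], 0]
  ]
}}

```text
t: 6.5
position: [0.5466, -0.0217, 0.1506]
orientation: [0.725, 3.052, -0.0]
wrist_force: [1.3, 2.5, 15.0]
finger_gap: 0.005
gripper_force: 7.8
```

{"name": "move_arm", "arguments": {
  "moves": [
    [[0.004, 0.003, 0], 0],
    [[0.008, 0.006, 0], 0],
    [[0.012, 0.009, 0], 0],
    [[0.016, 0.013, 0], 0],
    [[0.02, 0.016, 0], 0],
    [[0.024, 0.019, 0], 0],
    [[0.028, 0.022, 0], 0],
    [[0.032, 0.025, 0], 0],
    [[0.035, 0.028, 0], 0],
    [[0.035, 0.028, 0], 0]
  ]
}}

```text
t: 7.5
position: [0.5395, -0.0059, 0.1506]
orientation: [0.725, 3.051, -0.001]
wrist_force: [0.6, 0.4, 15.7]
finger_gap: 0.006
gripper_force: 7.7
```

Run:
```python
from h import *
from station import ctrl
f=ctrl.grab_frame("wrist");np.savez("pics/w3.npz",**f);g=ctrl.grab_frame("top");np.savez("pics/t3.npz",**g)
cv2.imwrite("pics/w3.png",np.vstack([f["img"],cv2.resize(g["img"][180:342,240:500],(640,400))])[:,:,::-1][:, :][::1])
i=cv2.imread("pics/w3.png");cv2.imwrite("pics/w3.png",cv2.resize(i,(480,600)))
s=ctrl.read_state();print(s["t"],s["position"],s["wrist_force"])
```

```text
7.6 [ 0.53949724 -0.0059474   0.15063652] [ 0.95715769  0.03838423 15.64567998]
```

View pics/w3.png

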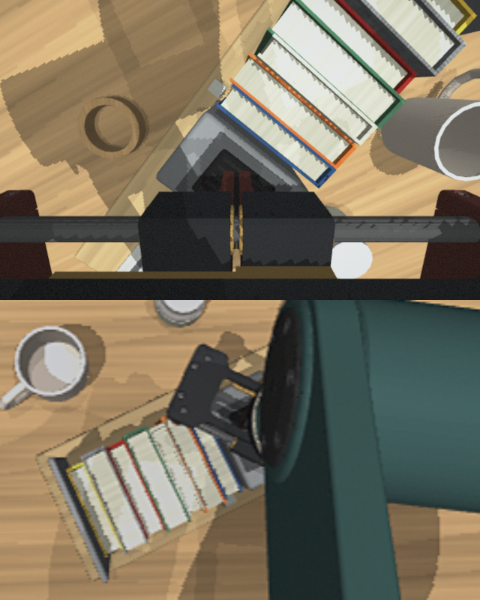

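The wrist view shows the bookend front almost touching the first (blue) book, with the fingertips still on the pad. No stop force yet, so I'll push a bit further.

{"name": "move_arm", "arguments": {
  "moves": [
    [[0.003, 0.002, 0], 0],
    [[0.006, 0.005, 0], 0],
    [[0.009, 0.007, 0], 0],
    [[0.012, 0.009, 0], 0],
    [[0.015, 0.012, 0], 0],
    [[0.015, 0.012, 0], 0]
  ]
}}

```text
t: 8.2
position: [0.5369, -0.0002, 0.1506]
orientation: [0.724, 3.05, -0.004]
wrist_force: [1.5, -4.7, 12.7]
finger_gap: 0.001
gripper_force: 6.8
```

{"name": "move_arm", "arguments": {
  "moves": [
    [[0.003, 0.002, 0], 0],
    [[0.006, 0.005, 0], 0],
    [[0.009, 0.007, 0], 0],
    [[0.009, 0.007, 0], 0]
  ]
}}

```text
t: 8.6
position: [0.5356, 0.0032, 0.1507]
orientation: [0.723, 3.049, -0.005]
wrist_force: [3.8, -7.2, 12.1]
finger_gap: 0.007
gripper_force: 5.9
```

{"name": "move_arm", "arguments": {
  "moves": [
    [[0.003, 0.002, 0], 0],
    [[0.006, 0.005, 0], 0],
    [[0.006, 0.005, 0], 0],
    [[0.006, 0.005, 0], 0]
  ]
}}

```text
t: 9.0
position: [0.5344, 0.0061, 0.1507]
orientation: [0.723, 3.049, -0.005]
wrist_force: [3.1, -7.0, 11.6]
finger_gap: 0.007
gripper_force: 5.9
```

Run:
```python
from h import *
from station import ctrl
f=ctrl.grab_frame("wrist");np.savez("pics/w4.npz",**f)
cv2.imwrite("pics/w4.png",cv2.resize(f["img"][80:280,180:480,::-1],(780,520)))
s=ctrl.read_state();print(s["t"],s["position"],s["wrist_force"])
```

```text
9.05 [0.53437981 0.00609715 0.150653  ] [ 2.44962544 -6.54236219 12.37313143]
```

View pics/w4.png

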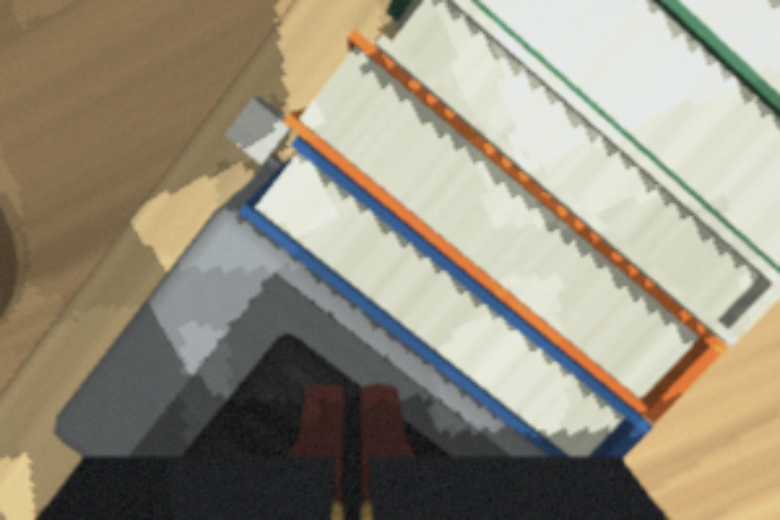

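The bookend's front edge lies flush on the first blue book, and the lateral force has levelled off at about 7 N with the fingertips slipping, so it is at the stop. I'll lift straight up now.

{"name": "move_arm", "arguments": {
  "moves": [
    [[0, 0, -0.01], 0],
    [[0, 0, -0.025], 0],
    [[0, 0, -0.045], 0],
    [[0, 0, -0.08], 0],
    [[0, 0, -0.14], 0],
    [[0, 0, -0.2], 0],
    [[0, 0, -0.26], 0],
    [[0, 0, -0.3], 0],
    [[0, 0, -0.3], 0],
    [[0, 0, -0.3], 0],
    [[0, 0, -0.3], 0],
    [[0, 0, -0.3], 0]
  ]
}}

```text
t: 10.25
position: [0.5298, 0.009, 0.2673]
orientation: [-0.726, -3.054, 0.001]
wrist_force: [-0.2, 0.3, 0.3]
finger_gap: 0.003
gripper_force: 0.0
```

Run:
```python
from h import *
from station import ctrl
f=ctrl.grab_frame("wrist");g=ctrl.grab_frame("scene")
cv2.imwrite("pics/w5.png",np.hstack([f["img"][60:300,150:550],cv2.resize(g["img"][90:250,190:400],(400,240),)])[:,:,::-1])
s=ctrl.read_state();print(s["t"],s["position"],s["wrist_force"])
```

```text
10.35 [0.53023551 0.00890371 0.26771294] [ 0.22124522 -0.24802931  0.19299479]
```

View pics/w5.png

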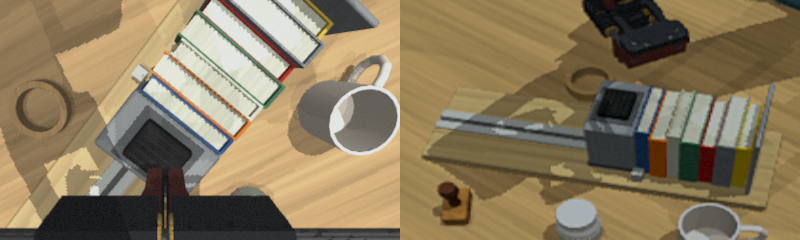

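The wrist half shows the bookend against the books with its button up. The scene half shows it flush with the row at about (615,125), the gripper clear and the bystanders undisturbed.

```bash
python3 -c "
from station import ctrl
print(ctrl.hand_in())"
```

```text
the job is handed in; nothing more can be done
None
```

The bookend was pushed to its end stop with the button held down, the button has sprung up, the arm is clear, and the job is handed in; the hand-in returned no verdict.

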